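# Lift a culture dish off the light plate onto the carrier

## Robot

A 6-joint arm with a two-finger parallel gripper is mounted at the origin on the work surface. World frame = base frame: x ahead of the robot, y to its left, z up, the work surface at z = 0. Lengths are in mm, angles in rad, forces in N, time in s.
With the tool pointing down it reaches from about 300 to 850 mm from the base axis. Payload 4.2 kg.
Tool frame: the origin (TCP) lies at the very end of the fingers, on their centre line; the grasp point (between the pads) lies 19 mm behind it (hold_point_z is the distance from the TCP to the grasp point, in mm); z points along the fingers, y is the line along which they close (so a half turn about z gives the same grasp; the last joint's range is limited). The gripper opens to 91 mm and grips with 3 to 60 N. Pads are 32 mm wide; open, the fingers measure 118 mm over their backs; the gripper's body (76 mm by 178 mm) begins 60 mm behind the grasp point.
Start: joints at [-1.18, 0.32, 1.565, -0, 1.257, -0.02], TCP at [229.627, -527.176, 213.976] pointing down, gripper open.
Joint ranges: [-3.11, 3.11], [-0.84, 2.01], [0.21, 2.61], [-1.34, 4.49], [0.05, 2.63], [-2.56, 2.56]. Speed limits (rad/s): [2.57, 2.57, 3.14, 3.14, 3.14, 3.14].

## Interface

Orientations are given as a unit quaternion [x, y, z, w].
In Python, from rig import state, snapshot, calibration, job_done, hold_point_z gives the robot as it stands. The module is installed in compiled form; this text tells all that it offers.
- The arm moves only by the tool move_arm, never from a script. Its argument "series" is a list of rows, each a list of 5 numbers: the opening, from 0 (shut) to 1 (fully open), then the shift along the tool's x, y, z as a fraction of full scale, then the turn about the tool's z as a fraction of full scale. In form: [[gripper, dx, dy, dz, twist], ...]. A call has 1 to 10 rows; each row is the pose to reach, as a shift and turn from the pose commanded when the call began, along the tool's axes at that moment; what a row does not reach only later rows make up. Full scale, the value 1, is 0.12 m for a shift and pi/2 rad for a turn. A row lasts 1/8 s, in which the tool goes at most 62.5 mm and 10.7 degrees, less where a joint would pass 70% of its speed; a pose out of reach is approached as far as the arm can. A call with a number of a shift or a turn outside -1 to 1 is refused whole. A call with a gripper value outside its range is refused whole. The fingers move at their own pace and stop on an object; "squeeze" is the grip in N (left out, the last holds). Time passes only in rows, so rows that repeat a pose let the fingers close. It gives the time, the measured TCP pose, the force, the opening and the grip force at its end, in the units of the state.
- state(): the state, without advancing time (a new reading comes with each control period).
- snapshot(name): name is "scene" or "top" or "wrist"; returns (picture, depth): 420x560x3 uint8, red, green, blue; 420x560 float32, mm along the optical axis (not along the pixel's ray), 0 where there is no reading.
- calibration(name): a dict with "fx", "fy", "cx", "cy" (pixels), "R" (3x3) and "t" (3): a world point X has camera coordinates R X + t. Camera axes: x right, y down, z forward; pixel columns grow to the right and rows downward; lengths in mm; the calibration is good to about 2 mm. A picture is of the moment at which its call begins: read the wrist's pose just before it. calibration takes no time and is no camera call; for the wrist camera it gives the pose at the moment of the call.
- job_done(): hands the job in; it is judged then, once.
The state is a dict: "time_s": time; "qpos": joint angles; "dq": joint speeds; "joint_torque": joint torques, N m; "ee_pos": TCP position; "ee_rot": TCP orientation; "ft_force": force on the tool from outside, world axes, zero at the start; "torque": the same for the moment, N m; "finger_gap": finger opening in mm; "finger_force": force on a finger pad.
Only numpy, scipy, OpenCV 4.12 (cv2) and the standard library are available. Lean on these libraries where they do the work, as an engineer would, in place of code of your own. Each camera call takes 0.05 s, during which the arm holds its last target. There are 200 camera calls.

## Task

Using the red-handled lifter, slide its steel blade under the covered culture dish on the light plate (the dish will slide away until the black V-shaped stop holds it), lift it clear and lower it gently onto the blue two-rail carrier, so that it rests flat on both rails between the lips, roughly in the middle of the rails' length. Then lay the lifter back flat on the bench, clear of both fixtures. The gripper must not touch the dish itself, the dish must never be tipped steeply, knocked or dropped, and the jar, bottle and dish stack must be left alone.

Things in the scene. Friction and masses are not known exactly. Their poses are not given: they have to be found in the camera images.
- dish: covered culture dish, amber glass, white lid: round disc 110 mm across, 22 mm high, 0.1 to 0.2 kg, too wide to grip. Origin: centre of its underside, z up. Lower edge bevelled: flat underside 92 mm across, bevel widening to 110 mm at 4.5 mm height. A blade lying on the plate gets under the bevel; one more than 1.5 mm up only shoves the dish.
- lifter: steel dish lifter, 0.16 kg, lying on the bench. Origin: centre of the blade's underside; x to the front edge, z up. Flat blade 95 mm (x +-47.5), 50 mm wide, 2.5 mm thick. Heel at its rear: 50 mm wide, 16 mm high, front face at x = -44.5 mm. A neck rises to a straight red handle along x: x -175 to -75 mm, 20 mm wide (y), 22 mm high, its centre line at z = 47 mm.
- lifter_grip (a point): grip point on the centre line of the lifter's handle, at x = -105 mm, z = 47 mm of the lifter; same axes as the lifter. Pinch here across the handle from above
- lifter_tip (a point): middle of the blade's front edge, at the underside
- lightplate: fixed light plate, grey with white top, 210 (x) by 170 mm (y), top 20 mm above its origin (centre of underside). Near its +x side two black bars, 50 mm long, 10 thick, rising 16 mm above the top, form a V open to -x. Enter with the blade along +x from the -x side, pointing into the V.
- stop_seat (a point): point on the plate's top (20 mm in x from its centre) under the dish's centre when the dish rests against both bars of the V; axes as the plate. On the centre line the bars leave room for the blade's front edge up to 45 mm beyond this point.
- carrier: fixed carrier: metal base 120 (x) by 135 mm, 10 high, origin at underside centre. Two blue rails along x, 120 mm long, tops at z = 60 mm, each 31 to 63 mm off the centre line; the blade sinks into the gap between (62 mm wide, 50 deep), the dish stays on the rails. Outer lips 8 mm above the rails, inner faces 61 mm off centre; stops 4 mm high at the +x ends, 60 mm from centre. Open at -x.
- carrier_seat (a point): centre of the carrier at the height of the rail tops; the dish's origin comes here. Axes as the carrier
- jar: bystander: glass jar with white lid, 64 mm diameter, 65 mm high, origin at underside centre
- bottle: bystander: small clear bottle with white cap, 48 mm diameter, 105 mm high, origin at underside centre
- dish_stack: bystander: stack of four small dishes, 92 mm diameter, 60 mm high, origin at underside centre

How it is judged:
By the outcome, as a careful person would: the job done as asked, in the order asked, and still so for the second after the job is handed in, with the robot touching nothing.
It also fails if it takes over 64 s, if anything falls off the work surface, if the arm or the gripper's body presses on something with over 40 N, if the wrist force passes 120 N, or if a joint passes its speed limit or range.

## Working session

There is one attempt and no reset: what is moved stays moved. The work goes in short steps, Python scripts to look and compute and a tool call to move; the robot and the scene stay as the last step left them, time stands still between calls to the robot, and variables do not carry over. Pictures are saved under pics/ and viewed, at most 10 in all, crops included, and the job is handed in when it is done.

Besides the shell and the picture viewer there is one more tool, called after ">>>" as name([rows], argument=value, ...), one row to a line, values as JSON. move_arm: Moves the arm, as the interface text tells. Shift numbers are shares of 0.12 m and turn numbers shares of pi/2 rad, none past 1 either way. Its arguments: {"type":"object","properties":{"series":{"type":"array"},"squeeze":{"type":"number"}},"required":["series"]}

```bash
mkdir -p pics
cat > h.py <<'E'
import numpy as np,cv2
from rig import *
def save(n,f):
    p,d=snapshot(n); cv2.imwrite(f'pics/{f}.png',p[:,:,::-1]); np.savez(f'{f}.npz',p=p,d=d,**{k:np.array(v) for k,v in calibration(n).items()}); return p,d
def world(f,px):
    z=np.load(f+'.npz'); out=[]
    for u,v in px:
        q=z['d'][int(v)-1:int(v)+2,int(u)-1:int(u)+2]; d=np.median(q[q>0]) if (q>0).any() else 0
        c=np.array([(u-z['cx'])/z['fx']*d,(v-z['cy'])/z['fy']*d,d]); out.append(z['R'].T@(c-z['t']))
    return np.array(out)
def cloud(f):
    z=np.load(f+'.npz'); d=z['d']; v,u=np.mgrid[:420,:560]
    c=np.stack([(u-z['cx'])/z['fx']*d,(v-z['cy'])/z['fy']*d,d],-1)
    return (c-z['t'])@z['R'],z['p'],d>0
E
python3 - <<'E'
from h import *
save('top','top1');save('scene','scene1')
s=state();print(s['time_s'],s['ee_pos'],s['ee_rot'],s['ft_force'],hold_point_z)
a=cv2.imread('pics/top1.png');print(calibration('top'))
E
```

```text
0.1 [ 229.46282567 -526.76117098  213.21652004] [ 9.78980753e-01  2.03951189e-01 -1.50770391e-04 -7.59051366e-04] [ 0.27031727 -0.0695089   0.27716318] 18.8
{'fx': 390.04575869978254, 'fy': 390.04575869978254, 'cx': 278.2031430247928, 'cy': 206.36527855586277, 'R': array([[-0.00542191, -0.99980356, -0.01906402],
       [-0.99062391,  0.00797268, -0.13638442],
       [ 0.13650962,  0.01814581, -0.99047254]]), 't': array([  17.55168123,  595.82474658, 1051.90762518])}
```

View pics/top1.png

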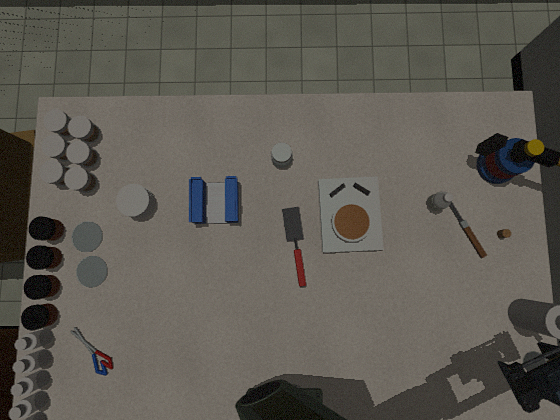

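View pics/scene1.png

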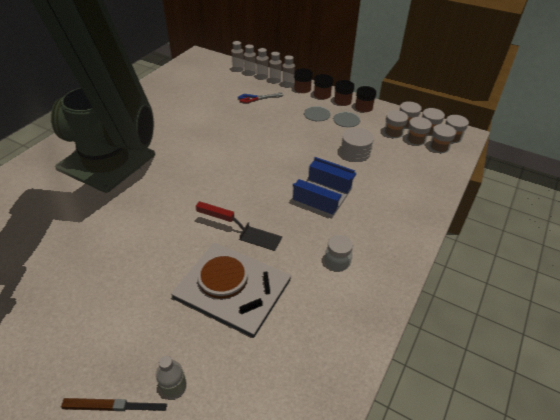

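The top view shows the lifter (blade at 293,224, red handle at 300,268), the plate (351,215) with its V towards +x and the dish at (351,222), and the carrier at (215,200). The jar is at (281,155) and the dish stack at (133,200).

Run:
```python
from h import *
P,p,ok=cloud('top1'); p=p.astype(int)
hsv=cv2.cvtColor(p.astype(np.uint8),cv2.COLOR_RGB2HSV).astype(int)
def box(u0,u1,v0,v1):
    m=np.zeros(ok.shape,bool); m[v0:v1,u0:u1]=1; return m&ok
def rep(n,m):
    q=P[m]; r=cv2.minAreaRect(q[:,:2].astype(np.float32)); print(n,m.sum(),q.mean(0).round(1),'zmed',np.median(q[:,2]).round(1),'rect',np.round(r[0],1),np.round(r[1],1),round(r[2],1))
red=(hsv[...,1]>150)&((hsv[...,0]<8)|(hsv[...,0]>172))
rep('handle',red&box(280,315,240,295)&(P[...,2]>35))
rep('blade',box(275,305,203,243)&(hsv[...,2]<110))
rep('table',box(240,270,240,280))
blue=(hsv[...,0]>100)&(hsv[...,0]<130)&(hsv[...,1]>120)
rep('blueL',blue&box(185,210,170,230)&(P[...,2]>50)); rep('blueR',blue&box(215,245,170,230)&(P[...,2]>50))
rep('blueall',blue&box(185,245,170,230)&(P[...,2]>50))
rep('plate',box(310,395,170,260)&(P[...,2]>12)&(P[...,2]<28))
rep('dish',box(325,378,195,248)&(P[...,2]>34)&(P[...,2]<50))
rep('V',box(325,375,178,200)&(hsv[...,2]<70)&(P[...,2]>28))
rep('jar',box(265,300,140,170)&(P[...,2]>50)); rep('stack',box(110,155,180,220)&(P[...,2]>45))
b=cv2.imread('pics/top1.png')[165:295,180:400]; cv2.imwrite('pics/c1.png',cv2.resize(b,None,fx=3.6,fy=3.6,interpolation=cv2.INTER_CUBIC))
```

```text
handle 242 [427.3 -43.2  57.8] zmed 57.9 rect [427.7 -43.1] [98.1 17.6] 8.0
blade 683 [550.2 -24.9   2.8] zmed 2.2 rect [554.  -17.9] [ 84.5 114.3] 89.3
table 1194 [449.1  82.8   0. ] zmed -0.0 rect [449.2  83.2] [ 83.9 110.9] 89.9
blueL 609 [614.6 241.8  61.5] zmed 60.6 rect [615.8 241.4] [123.5  36. ] 1.5
blueR 572 [615.8 143.7  61.3] zmed 60.6 rect [616.8 143.2] [125.3  35.2] 0.6
blueall 1181 [615.2 194.3  61.4] zmed 60.6 rect [615.8 192.7] [125.3 134.3] 1.1
plate 3013 [ 580.2 -189.5   19.9] zmed 19.9 rect [ 576.5 -190.9] [210.1 171. ] 2.2
dish 1262 [ 551.8 -189.7   42.6] zmed 42.6 rect [ 552.1 -189.9] [109.  109.1] 0.8
V 135 [ 645.  -189.1   35.2] zmed 35.4 rect [ 645.9 -187.4] [ 33.3 110.1] 1.1
jar 325 [745.3   3.   64.4] zmed 64.7 rect [746.8   3.1] [53.2 55.3] 89.9
stack 897 [614.4 417.1  59.4] zmed 59.8 rect [615.7 418.8] [92.5 91.1] 63.2
```

View pics/c1.png

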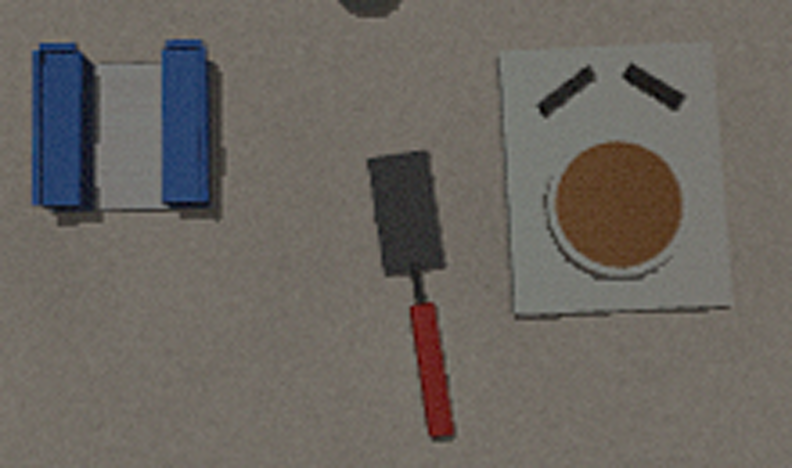

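The crop shows the carrier's stops at the +x (upper) end, the V at the upper side of the plate, and the lifter at a yaw of about 8°. I'm starting the approach to the lifter.

>>> move_arm([
  [1,1,-1,0,0],
  [1,1,-1,0,0],
  [1,1,-1,0,0],
  [1,1,-1,0,0],
], squeeze=50)

```text
time_s: 0.6
ee_pos: [292.1, -366.6, 213.9]
ee_rot: [0.979, 0.206, -0.0, -0.001]
ft_force: [-0.3, 0.3, 0.5]
finger_gap: 91.4
finger_force: 0.0
```

>>> move_arm([
  [1,1,-1,0,0],
  [1,1,-1,0,0],
  [1,1,-1,0,0],
  [1,1,-1,0,0],
])

```text
time_s: 1.1
ee_pos: [354.4, -210.1, 213.9]
ee_rot: [0.979, 0.206, -0.0, 0.0]
ft_force: [0.1, -0.8, -0.3]
finger_gap: 91.1
finger_force: 0.0
```

>>> move_arm([
  [1,0.8,-0.9,0,0.172],
  [1,0.8,-0.9,0,0.172],
  [1,0.8,-0.9,0,0.172],
  [1,0.8,-0.9,0,0.172],
  [1,0.8,-0.9,0,0.172],
])

```text
time_s: 1.72
ee_pos: [398.7, -75.5, 213.8]
ee_rot: [0.998, 0.07, -0.0, 0.0]
ft_force: [0.9, 0.8, -0.4]
finger_gap: 91.3
finger_force: 0.0
```

```bash
cat >> h.py <<'E'
from scipy.spatial.transform import Rotation as Ro
def to(x,y,z,yaw):
    s=state(); r=Ro.from_quat(s['ee_rot']); p=np.array(s['ee_pos']); m=r.as_matrix()
    cur=np.degrees(np.arctan2(m[1,0],m[0,0]))
    print('t',round(s['time_s'],2),'p',p.round(1),'yaw',cur.round(2),'tilt',m[:2,2].round(4),'F',np.round(s['ft_force'],1),'gap',round(s['finger_gap'],1),round(s['finger_force'],1))
    print('shift',(r.inv().apply(np.array([x,y,z])-p)/120).round(4),'turn',round((cur-yaw)/90,4))
E
python3 - <<'E'
from h import *
to(447.5,-40.3,28.2,8)
save('wrist','w1'); to(447.5,-40.3,28.2,8)
E
```

```text
t 1.73 p [398.7 -75.5 213.8] yaw 7.99 tilt [-0.0004 -0.001 ] F [ 0.9  0.8 -0.4] gap 91.3 0.0
shift [ 0.4442 -0.2352  1.5461] turn -0.0001
t 1.77 p [398.6 -75.5 213.8] yaw 7.95 tilt [-0.0004 -0.0008] F [ 0.2 -0.9  0.6] gap 91.2 0.0
shift [ 0.4448 -0.2356  1.5464] turn -0.0005
```

View pics/w1.png

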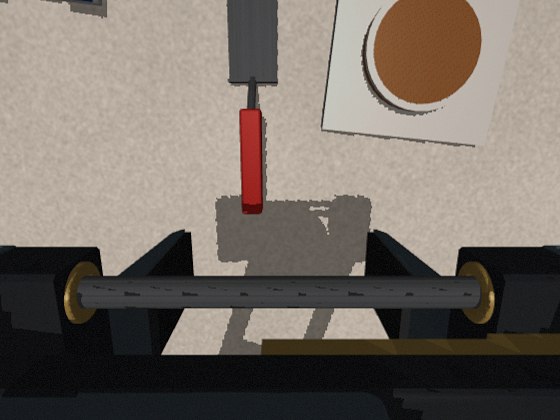

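The wrist view shows the handle at columns 241–263, rows 110–213, nearly parallel to the tool's x axis. The plate's near corner is at (322,130). I'll refine the handle and plate positions from this depth image.

Run:
```python
from h import *
P,p,ok=cloud('w1'); hsv=cv2.cvtColor(p,cv2.COLOR_RGB2HSV).astype(int)
m=ok&(hsv[...,1]>150)&((hsv[...,0]<8)|(hsv[...,0]>172))&(P[...,2]>50); m[:, 300:]=0
q=P[m]; r=cv2.minAreaRect(q[:,:2].astype(np.float32)); print('handle',r,np.median(q[:,2]),m.sum())
# centre line fit
u,s,vt=np.linalg.svd(q[:,:2]-q[:,:2].mean(0),full_matrices=False); print('axis deg',np.degrees(np.arctan2(vt[0,1],vt[0,0])))
m=ok&(P[...,2]>34)&(P[...,2]<50); m[:,:330]=0; m[200:]=0
q=P[m];print('dish',cv2.minEnclosingCircle(q[:,:2].astype(np.float32)))
# plate -x edge
m=ok&(P[...,2]>18)&(P[...,2]<22); m[:,:315]=0; m[200:]=0
q=P[m]; 
b=[]
for y0 in range(-250,-115,4):
    k=q[(q[:,1]>=y0)&(q[:,1]<y0+4)]
    if len(k)>3: b.append((k[:,0].min(),y0+2))
print(np.round(b,1).tolist())
to(447.5,-40.3,28.2,8)
```

```text
handle ((429.3451843261719, -45.82592010498047), (98.62960052490234, 49.41170883178711), 8.177897453308105) 56.97759236685573 2143
axis deg -172.26509944431533
dish ((553.90673828125, -189.58334350585938), 55.95610427856445)
[[475.4, -248.0], [474.9, -244.0], [474.8, -240.0], [474.8, -236.0], [474.3, -232.0], [474.8, -228.0], [474.2, -224.0], [473.9, -220.0], [474.2, -216.0], [473.6, -212.0], [474.0, -208.0], [473.4, -204.0], [473.2, -200.0], [473.3, -196.0], [472.7, -192.0], [473.3, -188.0], [472.7, -184.0], [472.5, -180.0], [472.6, -176.0], [472.0, -172.0], [472.4, -168.0], [471.9, -164.0], [471.6, -160.0], [471.8, -156.0], [471.3, -152.0], [471.7, -148.0], [471.1, -144.0], [470.8, -140.0], [471.1, -136.0], [470.6, -132.0], [470.4, -128.0], [470.4, -124.0], [470.1, -120.0], [470.3, -116.0]]
t 1.77 p [398.6 -75.5 213.8] yaw 7.95 tilt [-0.0004 -0.0008] F [ 0.2 -0.9  0.6] gap 91.2 0.0
shift [ 0.4448 -0.2356  1.5464] turn -0.0005
```

>>> move_arm([
  [1,0.445,-0.235,0.6,0],
  [1,0.445,-0.235,0.6,0],
  [1,0.445,-0.235,0.6,0],
])

```text
time_s: 2.15
ee_pos: [447.0, -39.4, 140.3]
ee_rot: [0.998, 0.07, -0.002, -0.0]
ft_force: [-0.6, 0.3, -0.3]
finger_gap: 91.3
finger_force: 0.0
```

>>> move_arm([
  [1,0,0,0.5,0],
  [1,0,0,0.85,0],
  [1,0,0,0.946,0],
  [1,0,0,0.946,0],
  [0,0,0,0.946,0],
  [0,0,0,0.946,0],
  [0,0,0,0.946,0],
  [0,0,0,0.946,0],
  [0,0,0,0.946,0],
  [0,0,0,0.946,0],
], squeeze=55)

```text
time_s: 3.4
ee_pos: [447.6, -38.5, 28.4]
ee_rot: [0.998, 0.07, -0.0, 0.0]
ft_force: [0.2, 0.5, 0.7]
finger_gap: 34.4
finger_force: 0.0
```

Run:
```python
from h import *
to(447.5,-40.3,148,2.2)
```

```text
t 3.4 p [447.6 -38.5  28.4] yaw 8.06 tilt [-0.0001 -0.0001] F [0.2 0.5 0.7] gap 34.4 0.0
shift [-0.003   0.0145 -0.9969] turn 0.0651
```

>>> move_arm([
  [0.36,0,0.013,0,0],
  [0.3,0,0.013,0,0],
  [0,0,0.013,0,0],
  [0,0,0.013,0,0],
  [0,0,0.013,0,0],
  [0,0,0.013,0,0],
  [0,0,0.013,0,0],
], squeeze=55)

```text
time_s: 4.28
ee_pos: [447.8, -40.1, 28.4]
ee_rot: [0.998, 0.07, -0.0, 0.0]
ft_force: [-0.0, -0.4, -1.2]
finger_gap: 19.8
finger_force: 54.9
```

Run:
```python
from h import *
to(447.5,-40.3,78.2,2.2)
P,p,ok=cloud('w1')
```

```text
t 4.28 p [447.8 -40.1  28.4] yaw 8.05 tilt [-0.     -0.0001] F [-0.  -0.4 -1.2] gap 19.8 54.9
shift [-0.0028  0.0011 -0.415 ] turn 0.065
```

>>> move_arm([
  [0,0,0,-0.05,0],
  [0,0,0,-0.2,0],
  [0,0,0,-0.4,0],
  [0,0,0,-0.6,0],
  [0,0,0,-0.75,0],
  [0,0,0,-0.75,0],
], squeeze=60)

```text
time_s: 5.03
ee_pos: [448.6, -40.1, 119.6]
ee_rot: [0.998, 0.07, 0.002, 0.0]
ft_force: [-0.3, -0.8, -1.9]
finger_gap: 20.1
finger_force: 59.9
```

>>> move_arm([
  [0,-0.08,0.09,0,0],
  [0,-0.25,0.27,0,0.02],
  [0,-0.45,0.48,0,0.04],
  [0,-0.6,0.64,0,0.065],
  [0,-0.6,0.64,0,0.065],
  [0,-0.6,0.64,0,0.065],
])

```text
time_s: 5.78
ee_pos: [387.1, -126.1, 118.0]
ee_rot: [1.0, 0.019, -0.0, -0.0]
ft_force: [-0.6, 0.0, -1.0]
finger_gap: 19.7
finger_force: 59.9
```

Run:
```python
from h import *
to(335.2,-199.9,78.4,2.2)
save('wrist','w2'); save('top','top2')
P,p,ok=cloud('w2'); s=state(); e=np.array(s['ee_pos']); r=np.radians(2.2)
L=(P-e)@np.array([[np.cos(r),-np.sin(r),0],[np.sin(r),np.cos(r),0],[0,0,1]])  # local frame rel. to TCP
L[...,0]-=105; L[...,0]+=0
X=(P-e)@np.array([[np.cos(r),-np.sin(r),0],[np.sin(r),np.cos(r),0],[0,0,1]])
m=ok&(np.abs(X[...,1])<40)&(X[...,0]>62)&(X[...,0]<160)&(X[...,2]>-60)&(X[...,2]<-5)
for a in range(60,160,10):
    k=m&(X[...,0]>=a)&(X[...,0]<a+10); q=X[k]
    if len(q)>5: print(a,len(q),'z',np.median(q[:,2]).round(2),'y',q[:,1].min().round(1),q[:,1].max().round(1))
print(X[m][:,0].max() if m.any() else None)
```

```text
t 5.78 p [ 387.1 -126.1  118. ] yaw 2.19 tilt [-0.0007  0.0005] F [-0.6  0.  -1. ] gap 19.7 59.9
shift [-0.4552  0.5981  0.3298] turn -0.0001
60 1330 z -26.94 y -24.7 25.6
70 1723 z -26.96 y -24.6 25.3
80 1822 z -26.98 y -24.8 25.5
90 1851 z -26.98 y -24.9 25.3
100 1914 z -27.01 y -24.7 25.3
110 2025 z -27.01 y -24.8 25.3
120 2122 z -27.0 y -24.8 25.3
130 296 z -27.03 y -24.7 25.0
131.82745575996566
```

View pics/w2.png

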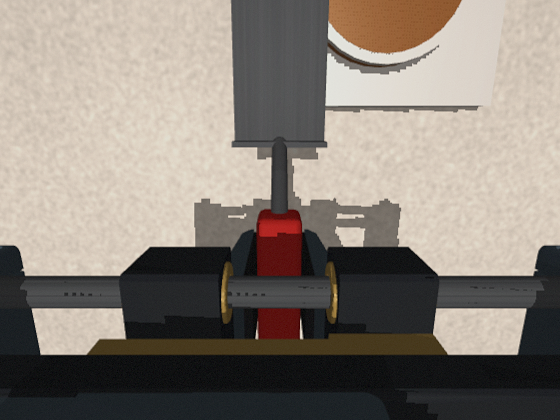

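The wrist view shows the lifter held square, with the blade centred on the tool at columns 233–327 and level to within 0.1 mm. I'll use the top view to check where the tip is.

Run:
```python
from h import *
P,p,ok=cloud('top2'); e=np.array([387.1,-126.1,118.]); r=np.radians(2.2)
X=(P-e)@np.array([[np.cos(r),-np.sin(r),0],[np.sin(r),np.cos(r),0],[0,0,1]])
m=ok&(abs(X[...,1])<35)&(X[...,0]>70)&(X[...,0]<175)&(abs(X[...,2]+27)<8)
q=X[m];print(m.sum(),np.percentile(q[:,0],[0,1,99,100]),np.percentile(q[:,1],[0,1,50,99,100]),np.median(q[:,2]))
# plate fit from both edges, top1 + top2
for f in('top1','top2'):
    P,p,ok=cloud(f); 
    m=ok&(P[...,2]>17.5)&(P[...,2]<22.5)&(P[...,0]>450)&(P[...,0]<700)&(P[...,1]<-95)&(P[...,1]>-285)&(p.min(-1)>60)
    R=cv2.minAreaRect(P[m][:,:2].astype(np.float32));print(f,R,np.median(P[m][:,2]))
    m=ok&(P[...,2]>40)&(P[...,2]<46)&(P[...,0]>480)&(P[...,0]<620)&(P[...,1]<-130)&(P[...,1]>-250)
    print(cv2.minEnclosingCircle(P[m][:,:2].astype(np.float32)))
P,p,ok=cloud('top1')
m=ok&(P[...,2]>30)&(P[...,2]<39)&(P[...,0]>615)&(P[...,0]<690)&(P[...,1]<-110)&(P[...,1]>-260)&(p.max(-1)<70)
L=(P[m][:,:2]-[577.5,-190.6])@np.array([[np.cos(r),-np.sin(r)],[np.sin(r),np.cos(r)]]); print('V local',L.min(0),L.max(0),L.mean(0))
```

```text
593 [ 70.02053614  70.68554218 151.14220146 152.03526616] [-24.87551408 -24.36153968   0.51301009  24.64511842  25.52269878] -25.896707832388188
top1 ((576.3935546875, -191.1454620361328), (209.91064453125, 170.503173828125), 2.285033941268921) 19.941266896493516
((552.2779541015625, -189.68362426757812), 55.89091491699219)
top2 ((576.3555297851562, -190.9427490234375), (209.90538024902344, 170.42550659179688), 2.361962080001831) 19.92094973914901
((552.1326904296875, -190.02098083496094), 55.424442291259766)
V local [ 50.83627065 -54.19355197] [85.49546313 55.9002537 ] [67.55199187  0.16977546]
```

>>> move_arm([
  [0,-0.08,0.1,0,0],
  [0,-0.25,0.3,0,0],
  [0,-0.4,0.5,0,0],
  [0,-0.457,0.6,0,0],
  [0,-0.457,0.6,0.1,0],
  [0,-0.457,0.6,0.3,0],
  [0,-0.457,0.6,0.45,0],
  [0,-0.457,0.6,0.5,0],
  [0,-0.457,0.6,0.5,0],
])

```text
time_s: 7.0
ee_pos: [335.4, -199.8, 58.0]
ee_rot: [1.0, 0.02, -0.0, -0.0]
ft_force: [-0.2, -0.3, -1.5]
finger_gap: 19.7
finger_force: 59.9
```

Run:
```python
from h import *
to(334.9,-200.2,48.4,2.25)
save('wrist','w3')
to(334.9,-200.2,48.4,2.25)
P,p,ok=cloud('w3'); e=np.array(state()['ee_pos']); r=np.radians(2.25)
X=(P-e)@np.array([[np.cos(r),-np.sin(r),0],[np.sin(r),np.cos(r),0],[0,0,1]])
bl=ok&(abs(X[...,1])<22)&(X[...,0]>65)&(X[...,0]<125); print('blade top z',np.median(P[bl][:,2]))
pl=ok&(abs(abs(X[...,1])-50)<15)&(X[...,0]>140)&(X[...,0]<150)&(P[...,2]>10);print('plate z',np.median(P[pl][:,2]),pl.sum())
d=ok&(P[...,2]>35)&(P[...,2]<60)&(X[...,0]>150)&(abs(X[...,1])<70); q=X[d];print('dish local',q.min(0),q.max(0))
```

```text
t 7.0 p [ 335.4 -199.8   58. ] yaw 2.25 tilt [-0.0007  0.0006] F [-0.2 -0.3 -1.5] gap 19.7 59.9
shift [-0.0044  0.0029  0.0803] turn -0.0
t 7.05 p [ 335.7 -200.1   58.5] yaw 2.24 tilt [ 0.0003 -0.0001] F [-0.4 -0.  -2.7] gap 19.6 59.9
shift [-0.0069  0.0002  0.0841] turn -0.0001
blade top z 31.669810385111948
plate z nan 0
  return _methods._mean(a, axis=axis, dtype=dtype,
  ret = ret.dtype.type(ret / rcount)
Traceback (most recent call last):
ValueError: zero-size array to reduction operation minimum which has no identity
```

View pics/w3.png

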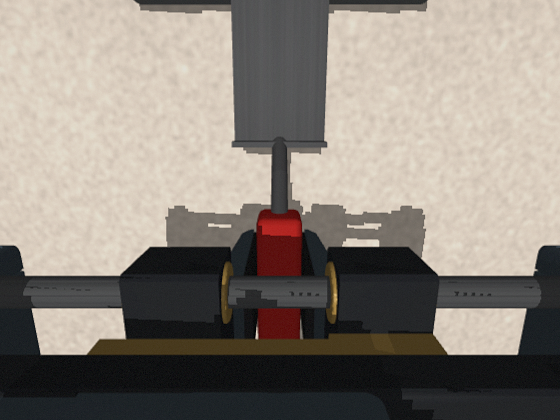

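The wrist view now shows the blade reaching over the plate's near edge (row 5), square to it. The tip and the dish are out of view. I'll descend and feel for contact.

>>> move_arm([
  [0,-0.003,0,0.04,0],
  [0,-0.003,0,0.065,0],
  [0,-0.003,0,0.072,0],
  [0,-0.003,0,0.072,0],
  [0,-0.003,0,0.072,0],
])

```text
time_s: 7.68
ee_pos: [335.0, -200.4, 49.9]
ee_rot: [1.0, 0.019, 0.0, 0.0]
ft_force: [-0.3, -0.4, -1.1]
finger_gap: 19.5
finger_force: 59.9
```

>>> move_arm([
  [0,0,0,0.004,0],
  [0,0,0,0.004,0],
  [0,0,0,0.004,0],
])

```text
time_s: 8.05
ee_pos: [335.0, -200.3, 49.3]
ee_rot: [1.0, 0.019, 0.0, 0.0]
ft_force: [-0.9, 0.2, -0.3]
finger_gap: 19.5
finger_force: 59.9
```

>>> move_arm([
  [0,0,0,0.004,0],
  [0,0,0,0.004,0],
  [0,0,0,0.004,0],
])

```text
time_s: 8.43
ee_pos: [334.9, -200.3, 48.8]
ee_rot: [1.0, 0.019, -0.0, 0.0]
ft_force: [-1.1, -0.5, -1.6]
finger_gap: 19.9
finger_force: 59.9
```

Run:
```python
from h import *
to(334.9,-200.2,48.4,2.25); print(state()['torque'])
```

```text
t 8.43 p [ 334.9 -200.3   48.8] yaw 2.21 tilt [-0.     -0.0001] F [-1.1 -0.5 -1.6] gap 19.9 59.9
shift [-0.0002 -0.0009  0.0035] turn -0.0005
[-0.00033071  0.13331126 -0.00593735]
```

>>> move_arm([
  [0,0,0,0.004,0],
  [0,0,0,0.004,0],
  [0,0,0,0.004,0],
])

```text
time_s: 8.8
ee_pos: [335.0, -200.3, 48.4]
ee_rot: [1.0, 0.019, 0.0, 0.0]
ft_force: [-0.7, 0.5, -1.3]
finger_gap: 19.8
finger_force: 59.9
```

>>> move_arm([
  [0,0,0,0.004,0],
  [0,0,0,0.004,0],
  [0,0,0,0.004,0],
])

```text
time_s: 9.18
ee_pos: [334.9, -200.3, 48.0]
ee_rot: [1.0, 0.019, 0.0, 0.0]
ft_force: [-1.9, -0.6, 2.4]
finger_gap: 19.5
finger_force: 59.9
```

Run:
```python
from h import *
to(334.9,-200.2,48.4,2.25); print(state()['torque'])
```

```text
t 9.18 p [ 334.9 -200.3   48. ] yaw 2.21 tilt [ 0.0001 -0.0002] F [-1.9 -0.6  2.4] gap 19.5 59.9
shift [ 0.     -0.0012 -0.0032] turn -0.0005
[0.02703938 0.00417733 0.00653914]
```

Contact at TCP z = 48.0 with about 4 N. Sliding in.

>>> move_arm([
  [0,0.03,0,0,0],
  [0,0.07,0,0,0],
  [0,0.11,0,0,0],
  [0,0.15,0,0,0],
  [0,0.19,0,0,0],
  [0,0.23,0,0,0],
  [0,0.27,0,0,0],
  [0,0.31,0,0,0],
  [0,0.34,0,0,0],
  [0,0.34,0,0,0],
])

```text
time_s: 10.42
ee_pos: [375.8, -198.6, 48.1]
ee_rot: [1.0, 0.02, -0.0, 0.0]
ft_force: [-3.1, -0.2, 6.6]
finger_gap: 19.9
finger_force: 59.9
```

Run:
```python
from h import *
to(334.9,-200.2,48.0,2.25); print(state()['torque'])
save('scene','s2'); P,p,ok=cloud('s2')
save('top','top3'); P,p,ok=cloud('top3')
m=ok&(P[...,2]>40)&(P[...,2]<46)&(P[...,0]>480)&(P[...,0]<660)&(P[...,1]<-130)&(P[...,1]>-250)
print(cv2.minEnclosingCircle(P[m][:,:2].astype(np.float32)))
```

```text
t 10.43 p [ 375.8 -198.6   48.1] yaw 2.24 tilt [-0.0004 -0.    ] F [-3.1 -0.2  6.6] gap 19.9 59.9
shift [-0.3414 -0.0004  0.0007] turn -0.0001
[0.1086354  0.22342262 0.03080806]
((585.2457275390625, -195.6395721435547), 65.13818359375)
```

>>> move_arm([
  [0,0.04,0,0,0],
  [0,0.08,0,0,0],
  [0,0.12,0,0,0],
  [0,0.16,0,0,0],
  [0,0.2,0,0,0],
  [0,0.24,0,0,0],
  [0,0.28,0,0,0],
  [0,0.32,0,0,0],
  [0,0.36,0,0,0],
  [0,0.36,0,0,0],
])

```text
time_s: 11.78
ee_pos: [418.6, -196.9, 48.3]
ee_rot: [1.0, 0.02, -0.001, -0.0]
ft_force: [-5.0, 0.7, 9.9]
finger_gap: 19.7
finger_force: 59.9
```

```bash
cat >> h.py <<'E'
def dish(f,zl=30,zh=300):
    P,p,ok=cloud(f); h=cv2.cvtColor(p,cv2.COLOR_RGB2HSV).astype(int)
    m=ok&(h[...,0]>4)&(h[...,0]<18)&(h[...,1]>110)&(P[...,2]>zl)&(P[...,2]<zh)&(P[...,0]>450)&(P[...,0]<750)&(P[...,1]>-260)&(P[...,1]<300)
    n,l,st,_=cv2.connectedComponentsWithStats(m.astype(np.uint8)); q=P[l==1+st[1:,4].argmax()]
    c,r=cv2.minEnclosingCircle(q[:,:2].astype(np.float32)); A=np.c_[q[:,:2]-q[:,:2].mean(0),np.ones(len(q))]; a=np.linalg.lstsq(A,q[:,2],rcond=None)[0]
    print(f,'dish',np.round(c,1),round(r,1),'z',a[2].round(1),'slope deg',np.degrees(a[:2]).round(2),len(q))
    return np.array(c)
E
python3 - <<'E'
from h import *
dish('top1');dish('top3'); save('top','top4');c=dish('top4'); to(334.9,-200.2,48.0,2.25)
r=np.radians(2.25); d=c-[576.7,-190.9]; print('local',d@[np.cos(r),np.sin(r)],d@[-np.sin(r),np.cos(r)])
a=cv2.imread('pics/top4.png')[160:290,290:420]; cv2.imwrite('pics/c4.png',cv2.resize(a,None,fx=4.5,fy=4.5,interpolation=cv2.INTER_CUBIC))
E
```

```text
top1 dish [ 552.8 -189.8] 48.1 z 42.7 slope deg [-0.15 -0.12] 920
top3 dish [ 577.9 -188.9] 48.0 z 42.8 slope deg [-0.34  0.27] 908
top4 dish [ 596.9 -189.2] 48.1 z 44.3 slope deg [-2.  0.] 908
t 11.82 p [ 418.5 -196.9   48.3] yaw 2.25 tilt [-0.0013  0.    ] F [-4.4 -0.2  9.5] gap 19.5 59.9
shift [-6.974e-01 -1.000e-04  3.500e-03] turn -0.0
local 20.25521135889837 0.905317305800205
```

View pics/c4.png

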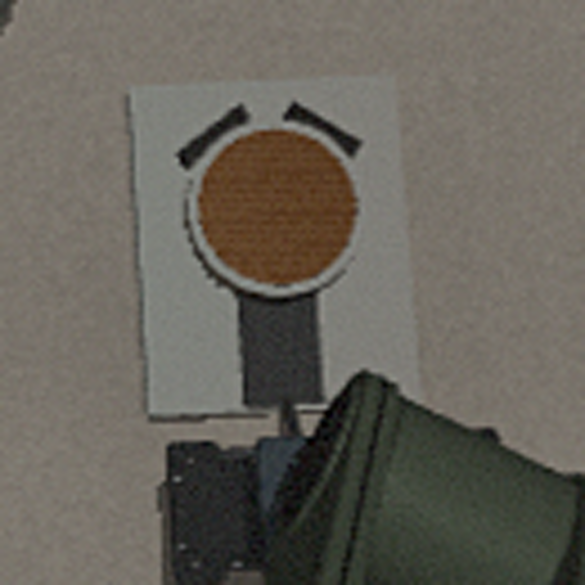

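The dish is against the V at local x = 20, tilted about 2°, and the blade is partly under it. Continuing until the heel is almost at the rim.

>>> move_arm([
  [0,0.04,0,-0.002,0],
  [0,0.08,0,-0.003,0],
  [0,0.12,0,-0.003,0],
  [0,0.16,0,-0.003,0],
  [0,0.2,0,-0.003,0],
  [0,0.24,0,-0.003,0],
  [0,0.28,0,-0.003,0],
  [0,0.32,0,-0.003,0],
  [0,0.36,0,-0.003,0],
  [0,0.36,0,-0.003,0],
])

```text
time_s: 13.08
ee_pos: [461.8, -195.2, 48.4]
ee_rot: [1.0, 0.02, -0.001, -0.0]
ft_force: [-3.6, 0.1, 7.0]
finger_gap: 19.8
finger_force: 59.9
```

>>> move_arm([
  [0,0.03,0,0,0],
  [0,0.06,0,0,0],
  [0,0.09,0,0,0],
  [0,0.11,0,0,0],
  [0,0.125,0,0,0],
  [0,0.125,0,0,0],
])

```text
time_s: 13.82
ee_pos: [476.2, -194.6, 48.4]
ee_rot: [1.0, 0.02, -0.001, -0.0]
ft_force: [-4.7, -0.1, 6.8]
finger_gap: 19.9
finger_force: 59.9
```

Run:
```python
from h import *
save('top','top5');c=dish('top5'); to(334.9,-200.2,48.0,2.25)
r=np.radians(2.25); d=c-[576.7,-190.9]; print('local',d@[np.cos(r),np.sin(r)],d@[-np.sin(r),np.cos(r)])
d=np.array(state()['ee_pos'])[:2]-[576.7,-190.9];print('tip local',d@[np.cos(r),np.sin(r)]+152.2)
```

```text
top5 dish [ 596.2 -189. ] 48.3 z 45.2 slope deg [0.15 0.17] 901
t 13.88 p [ 476.3 -194.6   48.4] yaw 2.24 tilt [-0.0021  0.0003] F [-5.3  0.3  7.2] gap 20.1 59.9
shift [-1.179e+00  8.000e-04  5.900e-03] turn -0.0001
local 19.598502598752468 1.128842701491506
tip local 51.70428512142671
```

>>> move_arm([
  [0,0.015,0,0,0],
  [0,0.03,0,0,0],
  [0,0.03,0,0,0],
  [0,0.03,0,-0.01,0],
  [0,0.03,0,-0.03,0],
  [0,0.03,0,-0.05,0],
  [0,0.03,0,-0.07,0],
  [0,0.03,0,-0.09,0],
  [0,0.03,0,-0.1,0],
  [0,0.03,0,-0.1,0],
])

```text
time_s: 15.12
ee_pos: [481.1, -194.9, 60.6]
ee_rot: [1.0, 0.019, 0.001, 0.0]
ft_force: [0.8, -0.5, -2.4]
finger_gap: 20.0
finger_force: 59.9
```

Run:
```python
from h import *
save('top','top6');c=dish('top6'); to(334.9,-200.2,48.0,2.25)
r=np.radians(2.25); d=c-np.array(state()['ee_pos'])[:2];print('dish-TCP',d@[np.cos(r),np.sin(r)],d@[-np.sin(r),np.cos(r)])
```

```text
top6 dish [ 597.6 -189.7] 47.6 z 57.2 slope deg [0.13 0.06] 901
t 15.18 p [ 480.9 -194.8   60.5] yaw 2.2 tilt [ 0.0008 -0.0003] F [-0.1 -0.4 -2.5] gap 19.4 59.9
shift [-1.2179 -0.0018  0.1028] turn -0.0005
dish-TCP 116.79881255389411 0.45796359441449974
```

The dish is lifted level. Raising it, then refining the carrier pose from the top view.

>>> move_arm([
  [0,0,0,-0.04,0],
  [0,0,0,-0.12,0],
  [0,0,0,-0.22,0],
  [0,0,0,-0.34,0],
  [0,0,0,-0.46,0],
  [0,0,0,-0.56,0],
  [0,0,0,-0.62,0],
  [0,0,0,-0.65,0],
  [0,0,0,-0.65,0],
])

```text
time_s: 16.3
ee_pos: [480.5, -194.7, 138.2]
ee_rot: [1.0, 0.019, -0.0, 0.0]
ft_force: [-0.1, 1.5, -2.8]
finger_gap: 19.6
finger_force: 59.9
```

Run:
```python
from h import *
save('top','top7');c=dish('top7'); to(481,-195,138.5,2.25)
from scipy.optimize import least_squares
for f in('top1','top7'):
    P,p,ok=cloud(f); h=cv2.cvtColor(p,cv2.COLOR_RGB2HSV).astype(int)
    near=ok&(P[...,0]>540)&(P[...,0]<700)&(P[...,1]>110)&(P[...,1]<280)
    blue=near&(h[...,0]>100)&(h[...,0]<130)&(h[...,1]>120)
    t=blue&(P[...,2]>57)&(P[...,2]<63.0)
    q=P[t]; 
    # per-rail line fits over inner/outer edges by x bins
    E={}
    for x0 in range(565,665,8):
        k=q[(q[:,0]>=x0)&(q[:,0]<x0+8),1]
        a=k[k>192];b=k[k<192]
        if len(a)>4 and len(b)>4: E[x0+4]=(a.min(),a.max(),b.min(),b.max())
    X=np.array(list(E));V=np.array(list(E.values()))
    print(f,'in/out edges',V.mean(0).round(1),'mid in',((V[:,0]+V[:,3])/2).mean().round(2),'mid out',((V[:,1]+V[:,2])/2).mean().round(2),'xmid',X.mean(),'slopes deg',[np.degrees(np.polyfit(X,V[:,i],1)[0]).round(2) for i in range(4)])
    ends=[]
    for s in(q[:,1]>192,q[:,1]<192): ends.append(np.percentile(q[s][:,0],[0.5,99.5]))
    print('ends x',np.round(ends,1))
    base=near&(P[...,2]>7)&(P[...,2]<13)&(abs(P[...,1]-193)<28); b=P[base]; print('base',b.min(0).round(1),b.max(0).round(1))
    lip=blue&(P[...,2]>65); l=P[lip]; R=cv2.minAreaRect(l[:,:2].astype(np.float32)); print('lips',np.round(R[0],1),np.round(R[1],1),R[2],len(l))
```

```text
top7 dish [ 597.1 -190.4] 48.4 z 134.7 slope deg [-0.23  0.25] 1068
t 16.35 p [ 480.4 -194.6  137.9] yaw 2.21 tilt [-0.0007  0.0002] F [-0.2 -0.1 -2.9] gap 19.4 59.9
shift [ 0.005   0.0036 -0.0047] turn -0.0005
top1 in/out edges [224.1 252.7 133.4 160.5] mid in 192.26 mid out 193.05 xmid 617.0 slopes deg [np.float64(1.1), np.float64(1.05), np.float64(2.44), np.float64(0.61)]
ends x [[554.4 674.9]
 [556.5 679.3]]
base [553.  167.    7.1] [672.9 221.   13. ]
lips [616.3 192.4] [123.6 133.8] 1.060316801071167 210
top7 in/out edges [224.  254.  133.1 160.6] mid in 192.27 mid out 193.53 xmid 617.0 slopes deg [np.float64(1.29), np.float64(0.67), np.float64(3.16), np.float64(0.75)]
ends x [[554.4 677. ]
 [556.4 679.4]]
base [553.3 167.    7. ] [673.7 221.   13. ]
lips [616.1 192.6] [123.6 133.8] 0.7800487875938416 207
```

>>> move_arm([
  [0,0.02,-0.05,0,0],
  [0,0.05,-0.15,0,0],
  [0,0.1,-0.3,0,0],
  [0,0.15,-0.48,0,0],
  [0,0.2,-0.66,0,0],
  [0,0.23,-0.82,0,0],
  [0,0.25,-0.92,0,0],
  [0,0.262,-0.98,0,0],
  [0,0.262,-1,0,0],
])

```text
time_s: 17.48
ee_pos: [507.5, -73.2, 138.2]
ee_rot: [1.0, 0.02, 0.0, 0.0]
ft_force: [0.8, -1.2, -2.4]
finger_gap: 20.1
finger_force: 59.9
```

>>> move_arm([
  [0,0,-0.05,0,0],
  [0,0,-0.15,0,0],
  [0,0,-0.3,0,0],
  [0,0,-0.48,0,0],
  [0,0,-0.66,0,0],
  [0,0,-0.82,0,0],
  [0,0,-0.92,0,0],
  [0,0,-0.98,0,0],
  [0,0,-1,0,0],
])

```text
time_s: 18.6
ee_pos: [502.8, 46.6, 138.2]
ee_rot: [1.0, 0.019, 0.0, 0.0]
ft_force: [-0.2, 0.4, -3.1]
finger_gap: 19.6
finger_force: 59.9
```

>>> move_arm([
  [0,0,-0.05,0,0],
  [0,0,-0.15,0,0],
  [0,0,-0.3,0,0],
  [0,0,-0.48,0,0],
  [0,0,-0.66,0,0],
  [0,0,-0.82,0,0.004],
  [0,0,-0.92,0,0.008],
  [0,0,-0.98,0,0.0134],
  [0,0,-1,0,0.0134],
  [0,0,-1,0,0.0134],
])

```text
time_s: 19.85
ee_pos: [498.2, 166.1, 138.2]
ee_rot: [1.0, 0.009, -0.0, 0.0]
ft_force: [-0.8, 0.4, -2.9]
finger_gap: 19.4
finger_force: 59.9
```

Run:
```python
from h import *
save('top','top8');c=dish('top8',80); to(497,190,138,1.0)
r=np.radians(1.0); d=c-np.array(state()['ee_pos'])[:2];print('dish-TCP',d@[np.cos(r),np.sin(r)],d@[-np.sin(r),np.cos(r)])
```

```text
top8 dish [615.1 168.7] 47.9 z 134.8 slope deg [-0.16 -0.07] 907
t 19.9 p [498.2 165.9 138.2] yaw 0.98 tilt [-0.     -0.0003] F [-0.1 -0.5 -2.6] gap 19.5 59.9
shift [-0.0063 -0.2011  0.0017] turn -0.0003
dish-TCP 116.9708987845955 0.807437838323591
```

>>> move_arm([
  [0,-0.003,-0.05,0,0],
  [0,-0.007,-0.13,0,0],
  [0,-0.007,-0.18,0,0],
  [0,-0.007,-0.2,0.02,0],
  [0,-0.007,-0.2,0.07,0],
  [0,-0.007,-0.2,0.13,0],
  [0,-0.007,-0.2,0.19,0],
  [0,-0.007,-0.2,0.23,0],
  [0,-0.007,-0.2,0.25,0],
  [0,-0.007,-0.2,0.25,0],
])

```text
time_s: 21.15
ee_pos: [496.9, 190.2, 108.1]
ee_rot: [1.0, 0.009, -0.0, 0.0]
ft_force: [-0.1, -0.0, -2.8]
finger_gap: 19.8
finger_force: 59.9
```

Run:
```python
from h import *
save('wrist','w9'); save('scene','s9'); save('top','top9');c=dish('top9',70); to(497,190,90,1.0)
a=cv2.imread('pics/w9.png'); t=cv2.imread('pics/top9.png')[160:240,170:260]
cv2.imwrite('pics/c9.png',np.hstack([cv2.resize(a[:240],(400,171)),cv2.resize(t,(192,171)) ]).repeat(1,0))
t=cv2.resize(t,(394,350),interpolation=cv2.INTER_CUBIC); w=cv2.resize(a[:240,60:500],(394,215)); w=cv2.copyMakeBorder(w,0,135,0,0,cv2.BORDER_CONSTANT); cv2.imwrite('pics/c9.png',np.hstack([t,w]))
```

```text
top9 dish [613.9 192.9] 47.8 z 105.1 slope deg [-0.02 -0.02] 916
t 21.3 p [497.1 190.3 108.5] yaw 1.0 tilt [0.0007 0.0002] F [ 1.2  0.3 -2.1] gap 19.6 59.9
shift [-0.0014  0.0027  0.154 ] turn 0.0
```

View pics/c9.png

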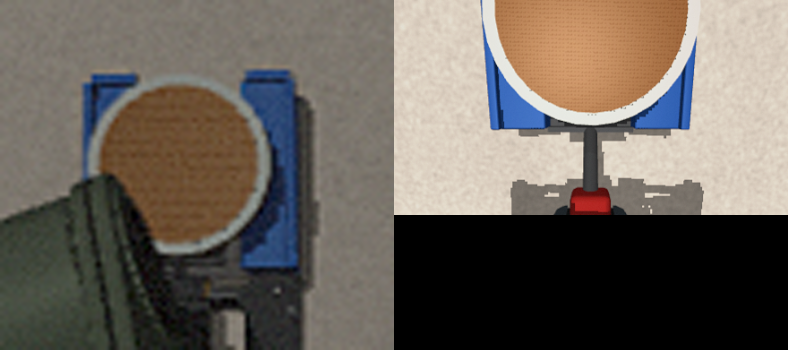

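The top view (left) shows the dish over the carrier. The wrist view (right) shows the neck at column 591, midway between the rails' inner edges (547, 635). Alignment is good, so I'm lowering.

>>> move_arm([
  [0,0,0,0.02,0],
  [0,0,0,0.06,0],
  [0,0,0,0.1,0],
  [0,0,0,0.13,0],
  [0,0,0,0.15,0],
  [0,0,0,0.16,0],
  [0,0,0,0.168,0],
  [0,0,0,0.176,0],
  [0,0,0,0.182,0],
  [0,0,0,0.188,0],
])

```text
time_s: 22.55
ee_pos: [497.0, 190.3, 85.7]
ee_rot: [1.0, 0.009, 0.0, -0.0]
ft_force: [-0.9, -0.4, -1.5]
finger_gap: 20.0
finger_force: 59.9
```

>>> move_arm([
  [0,0,0,0.006,0],
  [0,0,0,0.012,0],
  [0,0,0,0.018,0],
  [0,0,0,0.024,0],
  [0,0,0,0.035,0],
  [0,0,0,0.05,0],
  [0,0,0,0.065,0],
  [0,0,0,0.075,0],
  [0,0,0,0.075,0],
])

```text
time_s: 23.68
ee_pos: [496.9, 190.2, 76.5]
ee_rot: [1.0, 0.009, -0.0, 0.0]
ft_force: [0.6, -0.2, -1.6]
finger_gap: 19.3
finger_force: 59.9
```

Run:
```python
from h import *
save('top','top10');c=dish('top10',50); to(497,190,77,1.0)
```

```text
top10 dish [614.7 192.4] 47.9 z 82.7 slope deg [-0.36 -0.08] 866
t 23.73 p [496.9 190.2  76.6] yaw 1.0 tilt [-0.     -0.0001] F [ 0.4  0.1 -1.2] gap 19.4 59.9
shift [ 0.0006  0.0019 -0.0034] turn 0.0
```

The dish rests on the rails (lid 22.7 mm above the rail tops, level). Withdrawing.

>>> move_arm([
  [0,-0.03,0,0,0],
  [0,-0.1,0,0,0],
  [0,-0.22,0,0,0],
  [0,-0.36,0,0,0],
  [0,-0.52,0,0,0],
  [0,-0.68,0,0,0],
  [0,-0.84,0,0,0],
  [0,-0.95,0,0,0],
  [0,-1,0,0,0],
  [0,-1,0,0,0],
])

```text
time_s: 24.98
ee_pos: [377.0, 188.3, 76.8]
ee_rot: [1.0, 0.009, 0.0, -0.0]
ft_force: [0.5, 0.3, -1.5]
finger_gap: 19.8
finger_force: 59.9
```

>>> move_arm([
  [0,-0.05,0.05,-0.05,0],
  [0,-0.1,0.2,-0.1,0],
  [0,-0.1,0.4,-0.1,0],
  [0,-0.1,0.65,-0.1,0],
  [0,-0.1,0.85,-0.1,0],
  [0,-0.1,0.95,-0.1,0],
  [0,-0.1,1,-0.1,0],
  [0,-0.1,1,-0.1,0],
])

```text
time_s: 25.98
ee_pos: [367.1, 67.9, 88.8]
ee_rot: [1.0, 0.008, 0.0, -0.0]
ft_force: [0.6, -0.9, -1.0]
finger_gap: 19.6
finger_force: 59.9
```

>>> move_arm([
  [0,0.05,0.1,0,0],
  [0,0.15,0.25,0,0],
  [0,0.25,0.4,0.05,0],
  [0,0.3,0.5,0.15,0],
  [0,0.3,0.5,0.28,0],
  [0,0.3,0.5,0.38,0],
  [0,0.3,0.5,0.43,0],
  [0,0.3,0.5,0.45,0],
  [0,0.3,0.5,0.45,0],
])

```text
time_s: 27.1
ee_pos: [404.2, 8.7, 34.8]
ee_rot: [1.0, 0.009, 0.0, 0.0]
ft_force: [-0.1, -0.2, -1.7]
finger_gap: 19.4
finger_force: 59.9
```

Run:
```python
from h import *
save('top','top11');c=dish('top11',50); to(400,10,28.4,1.0)
```

```text
top11 dish [614.2 193.6] 48.5 z 82.8 slope deg [-0.11 -0.26] 953
t 27.15 p [404.4   8.7  34.9] yaw 1.02 tilt [ 0.0007 -0.0001] F [ 0.1  0.6 -1.9] gap 19.7 59.9
shift [-0.0361 -0.0116  0.0542] turn 0.0002
```

>>> move_arm([
  [0,0,0,0.02,0],
  [0,0,0,0.04,0],
  [0,0,0,0.05,0],
  [0,0,0,0.056,0],
  [0,0,0,0.056,0],
])

```text
time_s: 27.78
ee_pos: [403.9, 8.6, 28.3]
ee_rot: [1.0, 0.009, -0.0, 0.0]
ft_force: [-2.9, 0.0, 4.1]
finger_gap: 19.5
finger_force: 59.9
```

Run:
```python
from h import *
to(400,10,28.2,1.0)
```

```text
t 27.77 p [403.9   8.6  28.3] yaw 1.0 tilt [-0.0001 -0.0001] F [-2.9  0.   4.1] gap 19.5 59.9
shift [-0.0325 -0.0124  0.0007] turn -0.0
```

On the bench with about 5 N contact. Releasing and backing off upwards.

>>> move_arm([
  [0.3,0,0,0,0],
  [0.5,0,0,0,0],
  [0.7,0,0,0,0],
  [0.7,0,0,0,0],
  [0.7,0,0,0,0],
  [0.7,0,0,0,0],
  [0.7,0,0,0,0],
])

```text
time_s: 28.65
ee_pos: [404.1, 8.6, 27.9]
ee_rot: [1.0, 0.009, 0.0, 0.0]
ft_force: [0.9, 0.1, -1.3]
finger_gap: 63.9
finger_force: 0.0
```

>>> move_arm([
  [0.7,0,0,-0.1,0],
  [0.7,0,0,-0.3,0],
  [0.7,0,0,-0.6,0],
  [0.7,0,0,-0.9,0],
  [0.7,-0.3,0,-1,0],
  [0.7,-0.6,0,-1,0],
  [0.7,-0.6,0,-1,0],
])

```text
time_s: 29.52
ee_pos: [329.7, 7.3, 148.5]
ee_rot: [1.0, 0.009, 0.0, 0.0]
ft_force: [-0.5, 0.1, -0.2]
finger_gap: 63.9
finger_force: 0.0
```

Run:
```python
from h import *
save('scene','s12'); save('top','top12');c=dish('top12',50); to(400,10,28.2,1.0)
a=cv2.imread('pics/s12.png')[60:360,150:420]; b=cv2.imread('pics/top12.png')[120:300,170:400]
a=cv2.resize(a,(400,444)); b=cv2.resize(b,(400,313)); b=cv2.copyMakeBorder(b,0,131,0,0,cv2.BORDER_CONSTANT); cv2.imwrite('pics/c12.png',np.hstack([a,b]))
```

```text
top12 dish [614. 193.] 48.0 z 82.7 slope deg [0.18 0.02] 947
t 29.62 p [332.7   7.3 148.8] yaw 1.0 tilt [ 0.0025 -0.0001] F [0.6 0.8 0.3] gap 63.7 0.0
shift [ 0.5585 -0.0126  1.006 ] turn -0.0
```

View pics/c12.png

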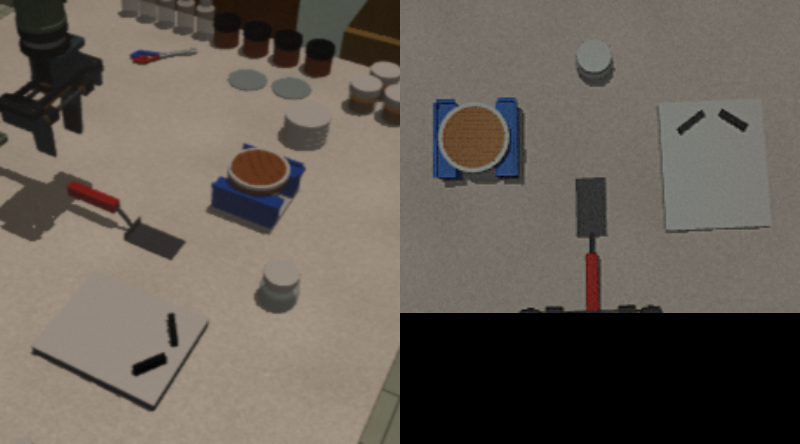

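The dish sits level and centred on the rails at (473,137) in the right-hand view. The lifter lies flat on the bench at (591,210), clear of both fixtures, and the gripper is clear.

```bash
python3 -c "from rig import *; print(job_done())"
```

```text
the job is handed in; nothing more can be done
None
```

The dish is on the carrier, level on both rails and centred to about 1–2 mm. The lifter is back flat on the bench, clear of both fixtures, and the job was handed in at about 29.6 s of the 64 s allowed.

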